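Pry open the slide case and load its cassette through the scanner's spring gate

TASK

Use the spatula to lever the slide case's lid open until it stands upright or leans back, opening it with the blade and not with the gripper, then lay the spatula flat back on its mat. Lift the slide cassette out of the case, keeping it upright, and push it along the scanner's sill, right through the spring gate into the bay, so far that both gate leaves shut behind it; let go of it there. Leave the lid open and do not push the other things on the bench about.

Things in the scene. Friction and masses are not known exactly. Their poses are not given: they have to be found in the camera images.
- case: Grey slide case fixed to the bench, 150 (its x) x 140 (its y) x 94 mm high plus a 6 mm lid. Origin: centre of its underside; x points from its front (robot side) to the hinge at the back, z up. Walls 8 mm, floor 5 mm thick, inside 134 x 124 mm. It may be left or right of the mat, the scanner on the other side.
- slot (a point): Centre of the mouth of the pry slot in the case's front face, directly under the lid; axes as the case. The slot is 50 mm wide and 14 mm high (7 mm above and below this point), its upper side is the lid's underside, and it goes through the 8 mm wall into the case. Its lower edge is 80 mm above the bench. A blade may go in at least 30 mm.
- lid_hinge (a point): Middle of the lid's hinge axis, at the back top edge of the case, at the height of the closed lid's underside (94 mm above the bench); the axis is the case's y.
- lid (a joint): Lid angle in rad: 0 shut, 1.57 upright, 1.9 fully open (stop). The stiff hinge keeps the lid wherever it is left. About 2 N up at the front edge moves it.
- lid_edge (a point): On the lid (a plain grey plate 150 x 140 x 6 mm, flush with the case's front, no handle): middle of its free edge, at the underside. Its -x points from the hinge to this edge; when shut, axes as the case.
- cassette: White slide cassette standing loose in the case, about 0.16 kg: a body 84 (x) x 50 (y) x 30 mm high with an upright grip fin on top, 60 mm long (x), 14 mm thick (y), from 30 to 72 mm above the underside. Origin: centre of its underside. Same fore and aft. Opening the gate drags at its body with a few N: grip the fin firmly. In the case its x lies roughly along the case's x.
- spatula: Pry spatula lying on the mat, 0.09 kg, 190 mm long: wooden handle 110 (x) x 20 (y) x 22 mm high and a flat steel blade 80 mm long, 18 mm wide, 3 mm thick at mid height of the handle (its middle 11 mm above the underside). Origin: underside of the handle's centre; x points to the blade, which starts 55 mm and ends 135 mm from the origin; z up.
- blade_tip (a point): Middle of the end of the spatula's blade, 135 mm ahead of the spatula's origin and 11 mm above its underside; axes as the spatula.
- mat: Black rubber mat fixed on the bench, 240 (x) x 110 (y) x 3 mm. Origin: centre of its underside.
- scanner: White slide scanner fixed to the bench, open sill towards the robot, flat housing 66 mm high behind. Origin on the bench; x points into it, z up. Its lane: a sill from 115 mm to 42 mm before the gate, with 24 mm high guides flaring wider, then a throat 64 mm wide and 34 mm high up to the gate, then the bay.
- gate (a point): Point on the scanner's floor, 12 mm above the bench, in the middle of the closed spring gate; x points into the scanner, z up. The whole lane floor is level.
- bay (a point): Point on the bay's floor 92 mm behind the gate, axes as the scanner. With the cassette's centre here the leaves shut freely behind it. The bay is 96 mm wide and ends 150 mm behind the gate. Its hood starts 8 mm behind the gate, underside 36 mm and top 40 mm above the floor, open along the middle by a 40 mm wide slot for the cassette's fin.
- gate_left (a joint): Angle in rad of the gate's leaf at the scanner's +y side: a 35 mm wide, 31 mm high steel leaf on an upright hinge 37 mm from the middle. 0 shut, opens inwards only, to 1.65; a light spring (0.25 N at its free edge when shut, 0.8 N when open) shuts it.
- gate_right (a joint): The same for the leaf at the -y side.
- bottle: Bystander: brown bottle, 56 mm across, 130 mm high. Origin: centre of its underside.
- beaker: Bystander: glass beaker, 66 mm across, 85 mm high. Origin: centre of its underside.
- dish: Bystander: flat clear dish, 80 mm across, 16 mm high. Origin: centre of its underside.
- tip_box: Bystander: blue box 120 x 85 x 60 mm. Origin: centre of its underside.
- jar: Bystander: glass jar, 70 mm across, 80 mm high. Origin: centre of its underside.
- timer: Bystander: white timer 60 x 80 x 30 mm. Origin: centre of its underside.
- slide_box: Bystander: wooden box 100 x 90 x 35 mm. Origin: centre of its underside.

How it is judged:
By the outcome, as a careful person would: the job done as asked, in the order asked, and still so for the second after the job is handed in, with the robot touching nothing.
It also fails if it takes over 67 s, if anything falls off the work surface, if the arm or the gripper's body presses on something with over 40 N, if the wrist force passes 120 N, or if a joint passes its speed limit or range.

ROBOT

A 7-joint arm with a two-finger parallel gripper is mounted at the origin on the work surface. World frame = base frame: x ahead of the robot, y to its left, z up, the work surface at z = 0. Lengths are in m, angles in rad, forces in N, time in s.
With the tool pointing down it reaches from about 0.425 to 0.825 m from the base axis. Payload 3.6 kg.
Tool frame: the origin (TCP) lies at the very end of the fingers, on their centre line; the grasp point (between the pads) lies 19 mm behind it; z points along the fingers, y is the direction in which the jaws open and shut (so a half turn about z gives the same grasp; the last joint's range is limited). The gripper opens to 93 mm and grips with 3 to 60 N. Pads are 15 mm wide; open, the fingers measure 128 mm over their backs; the gripper's body (75 mm by 188 mm) begins 65 mm behind the grasp point.
Start: joints at [-1.179, 0.615, -0.013, 1.423, 0.008, 1.103, -0.04], TCP at [0.264, 0.594, 0.189] pointing down, gripper open.
Joint ranges: [-3.12, 3.12], [-0.3, 2.06], [-1.34, 1.32], [0.26, 2.42], [-1.36, 4.5], [0.01, 1.98], [-2.84, 2.84]. Speed limits (rad/s): [2.79, 2.79, 3.14, 3.14, 3.14, 3.14, 3.14].

INTERFACE

Orientations are given as a 3x3 rotation matrix whose columns are the frame's x, y, z axes.
In Python, from cell import readout, capture, arm gives the robot as it stands.
- The arm moves only by the tool play_rows, never from a script. Its argument "commands" is one flat list of numbers, 5 for each row, row after row: the opening, from 0 (shut) to 1 (fully open), then the shift along the tool's x, y, z in m, then the turn about the tool's z in degrees. In form: [hand, tx, ty, tz, yaw, hand, tx, ty, tz, yaw, ...]. A call has 1 to 5 rows; each row is the pose to reach, as a shift and turn from the pose commanded when the call began, along the tool's axes at that moment; what a row does not reach only later rows make up. A row lasts 1/10 s, in which the tool goes at most 50 mm and 8.59 degrees, less where a joint would pass 70% of its speed; a pose out of reach is approached as far as the arm can. A call with a gripper value outside its range is refused whole. The fingers move at their own pace and stop on an object; "force" is the grip in N (left out, the last holds). Time passes only in rows, so rows that repeat a pose let the fingers close. It gives the time, the measured TCP pose, the force and the opening at its end, in the units of the state.
- readout.get_obs(): the state, without advancing time (a new reading comes with each control period).
- capture(name): name is "scene" or "top"; returns a dict with "img" (384x512x3 uint8, red, green, blue), "range_z" (384x512 float32, m along the optical axis (not along the pixel's ray), 0 where there is no reading), "intrinsics" (3x3 intrinsics, pixels), "xyz" and "attitude" of the camera in the world. Camera axes: x right, y down, z forward; pixel columns grow to the right and rows downward; lengths in m; the calibration is good to about 2 mm. A picture is of the moment at which its call begins.
- arm.close_job(): hands the job in, once; it reports no verdict.
The state is a dict: "time_s": time; "joint_pos": joint angles; "qvel": joint speeds; "tau": joint torques, N m; "ee_pos": TCP position; "ee_rot": TCP orientation; "wrist_force": force on the tool from outside, world axes, zero at the start; "ft_torque": the same for the moment, N m; "grip_width": finger opening in m.
Only numpy, scipy, OpenCV 4.12 (cv2) and the standard library are available. Lean on these libraries where they do the work, as an engineer would, in place of code of your own. Each camera call takes 0.05 s, during which the arm holds its last target. There are 200 camera calls.

## Working session

There is one attempt and no reset: what is moved stays moved. The work goes in short steps, Python scripts to look and compute and a tool call to move; the robot and the scene stay as the last step left them, time stands still between calls to the robot, and variables do not carry over. Pictures are saved under pics/ and viewed, about 8 in all and at most 12, crops included, and the job is handed in when it is done.

Besides the shell and the picture viewer there is one more tool, called after ">>>" as name(argument=value, ...), one argument or row to a line, values as JSON. play_rows: Moves the arm, as the interface text tells. Its arguments: {"type":"object","properties":{"commands":{"type":"array"},"force":{"type":"number"}},"required":["commands"]}

```bash
mkdir -p pics; ls; python3 - <<'E'
from cell import readout, capture, arm
import cv2, numpy as np
for n in ("scene","top"):
    c=capture(n); cv2.imwrite(f"pics/{n}0.png",c["img"][:,:,::-1]); np.savez(f"{n}0.npz",**c)
    print(n,c["intrinsics"],c["xyz"],c["attitude"])
o=readout.get_obs(); print(o)
E
```

```text
pics
scene [[458.51233943   0.         248.32610352]
 [  0.         458.51233943 194.87287173]
 [  0.           0.           1.        ]] [0.93962858 0.60785793 1.20079418] [[-0.85607809  0.44268439 -0.26675988]
 [ 0.51679779  0.72608467 -0.45356487]
 [-0.00709583 -0.52614787 -0.85036349]]
top [[445.35774968   0.         260.74214978]
 [  0.         445.35774968 189.92384446]
 [  0.           0.           1.        ]] [0.3947167  0.01795147 1.45930087] [[ 0.01076668 -0.99115534  0.13226935]
 [-0.99994052 -0.01044131  0.00315321]
 [-0.00174426 -0.13229543 -0.9912088 ]]
{'time_s': 0.1, 'joint_pos': array([-1.17850878,  0.61583514, -0.01265287,  1.42471001,  0.00812343,
        1.10342087, -0.04038001]), 'qvel': array([ 3.80604049e-04, -2.38348393e-03,  1.16155753e-03, -2.89237283e-03,
        7.52110505e-05, -2.56640568e-04,  5.32522084e-04]), 'tau': array([ 1.18217751e-03, -4.60047197e+01,  2.09980030e-01, -1.66245067e+01,
       -6.12125429e-02,  1.69363967e-02,  9.43356531e-05]), 'ee_pos': array([0.26398621, 0.59312794, 0.1877983 ]), 'ee_rot': array([[-9.13633717e-01,  4.06537314e-01, -9.17986498e-04],
       [ 4.06538350e-01,  9.13631226e-01, -2.13389457e-03],
       [-2.88066359e-05, -2.32279474e-03, -9.99997302e-01]]), 'wrist_force': array([ 0.09999649, -0.5462591 , -0.26842353]), 'ft_torque': array([0.0025709 , 0.03044264, 0.05300866]), 'grip_width': 0.09296096944964313}
```

```bash
python3 - <<'E'
import cv2,numpy as np
E
sleep 1
```

```text
(no output)
```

View pics/top0.png

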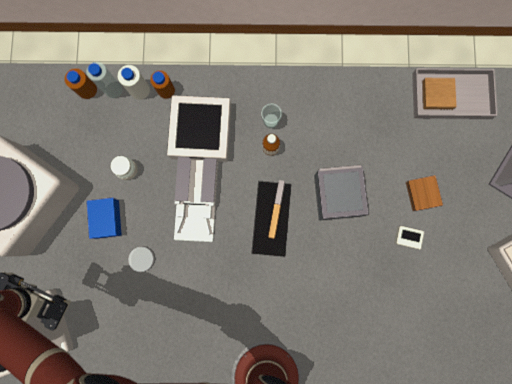

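View pics/scene0.png

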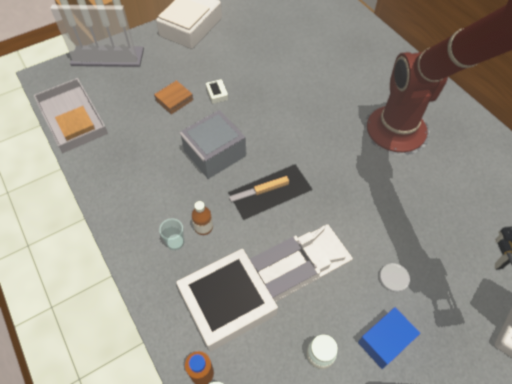

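The top view shows the scanner at about (200,165), opening downwards; the mat and spatula at (272,218); and the case at (343,192). The bystanders stand clear of the lanes, with the bottle at (271,145) and the beaker at (271,115) nearest. The scene view agrees. Next I measure.

```bash
cat > h.py <<'E'
import numpy as np, cv2
def cloud(c):
    K=c["intrinsics"]; z=c["range_z"]; v,u=np.mgrid[:z.shape[0],:z.shape[1]]
    p=np.stack([(u-K[0,2])/K[0,0]*z,(v-K[1,2])/K[1,1]*z,z],-1)
    return p@np.array(c["attitude"]).T+c["xyz"]
def ray(c,uv,h):
    K=c["intrinsics"]; uv=np.atleast_2d(uv).astype(float)
    d=np.c_[(uv[:,0]-K[0,2])/K[0,0],(uv[:,1]-K[1,2])/K[1,1],np.ones(len(uv))]@np.array(c["attitude"]).T
    return (c["xyz"]+d*((h-c["xyz"][2])/d[:,2])[:,None])[:,:2]
def rect(pts):
    (cx,cy),(w,h),a=cv2.minAreaRect(np.float32(pts*1000)); return np.round([cx,cy,w,h,a],1)
def big(m):
    n,l,s,_=cv2.connectedComponentsWithStats(m.astype(np.uint8)); return l==1+s[1:,4].argmax()
def uvs(m): v,u=np.nonzero(m); return np.c_[u,v]
E
python3 - <<'E'
from h import *
c=np.load("top0.npz"); P=cloud(c); I=c["img"].astype(int); z=P[...,2]
R,G,B=I[...,0],I[...,1],I[...,2]
v,u=np.mgrid[:384,:512]
def box(a,b,d,e): return (u>=a)&(u<d)&(v>=b)&(v<e)
mb=box(245,170,300,265)
mat=mb&(I.max(-1)<30); mm=cv2.morphologyEx(mat.astype(np.uint8),cv2.MORPH_CLOSE,np.ones((15,15)))
print("bench z",np.median(z[250:270,330:380]))
print("mat",rect(ray(c,uvs(big(mm)),.003)))
h=big(mb&(R>150)&(R-B>60)); print("handle",rect(ray(c,uvs(h),.025)),np.median(z[h]))
bl=big(mb&(I.min(-1)>70)&(R-B<40)&box(245,180,300,212)); print("blade",rect(ray(c,uvs(bl),.0155)),uvs(bl).min(0),uvs(bl).max(0))
hp=ray(c,uvs(h),.025).mean(0); bp=ray(c,uvs(bl),.0155).mean(0); d=bp-hp; print(hp,bp,np.degrees(np.arctan2(d[1],d[0])),np.hypot(*d))
ld=big(box(310,150,380,230)&(z>.085)); print("lid",rect(P[ld][:,:2]),np.median(z[ld]))
hs=big(box(160,85,240,165)&(z>.058)&(z<.08)); print("housing",rect(P[hs][:,:2]),np.median(z[hs]))
sc=big(box(160,85,240,250)&(z>.008)&(z<.1)); print("scanner all",rect(P[sc][:,:2]))
hd=big(box(160,150,240,210)&(z>.045)&(z<.058)); print("hood",rect(P[hd][:,:2]),np.median(z[hd]))
sl=big(box(165,195,240,250)&(z>.006)&(z<.018)); print("sill",rect(P[sl][:,:2]),np.median(z[sl]))
# lane centre: hood slot points
for x in np.arange(.42,.80,.02):
    s=(abs(P[...,0]-x)<.003)&box(160,85,240,250)&(z>.006)
    y=P[...,1][s]; zz=z[s]; o=np.argsort(y)
    st=[];prev=None
    for yy,q in zip(y[o],zz[o]):
        if prev is None or abs(q-prev)>.008: st.append((round(yy*1000),round(q*1000)))
        prev=q
    print(round(x,2),st, round(y.max()*1000) if len(y) else '')
big4=cv2.resize(c["img"][80:260,155:385,::-1],None,fx=3.4,fy=3.4,interpolation=cv2.INTER_CUBIC); cv2.imwrite("pics/crop0.png",big4)
E
```

```text
bench z 0.0010915951359783405
mat [496.6 -13.  102.3 232.   85.4]
handle [487.6 -21.   19.1 109.2  80. ] 0.025281302787178328
blade [569.6 -14.6 102.  177.1   0.6] [245 180] [299 211]
[ 0.48762804 -0.02101189] [ 0.57523053 -0.01478072] 4.068597094281684 0.08782382110465548
lid [ 541.9 -129.5  179.   376.2   19.5] 0.1014460018032135
housing [786.4 226.5 191.  203.1  87.7] 0.06797237553590652
scanner all [680.1 253.2 237.5 515.5  88. ]
hood [607.5 272.7 176.3  61.5   6.6] 0.05218148770702813
sill [479.4 236.7 136.8 118.1  87.9] 0.012691384153452612
0.42 [(101, 6), (250, 6)] 330
0.44 [(144, 6), (181, 22), (182, 13), (191, 16), (213, 18), (225, 7), (258, 20)] 329
0.46 [(134, 7), (178, 19), (189, 37), (198, 15), (211, 20), (212, 11), (224, 19), (225, 9), (246, 19), (276, 17), (283, 29), (284, 8), (284, 25), (285, 37), (285, 18), (286, 33), (296, 11)] 346
0.48 [(109, 7), (194, 28), (195, 43), (197, 31), (205, 16), (244, 16), (245, 6), (248, 15), (250, 19), (276, 37), (276, 17), (277, 30), (277, 12), (279, 40), (290, 13)] 300
0.5 [(125, 6), (184, 39), (184, 9), (184, 32), (186, 46), (187, 3
[... 2402 characters left out ...]
6, 60), (296, 73), (315, 73), (349, 8)] 359
0.72 [(134, 38), (135, 66), (160, 76), (173, 73), (236, 73), (278, 72), (343, 6)] 343
0.74 [(103, 7), (133, 58), (133, 9), (134, 50), (135, 67), (205, 75), (220, 60), (221, 70), (225, 71), (262, 75)] 322
0.76 [(124, 7), (132, 30), (133, 65), (193, 75), (194, 65), (212, 75), (231, 75), (232, 67), (311, 73), (313, 62), (317, 74), (358, 7)] 358
0.78 [(121, 6), (131, 44), (133, 64), (140, 65), (161, 74), (187, 73), (251, 74), (289, 77), (315, 75)] 321
0.8 [(130, 20), (131, 60), (131, 11), (131, 55), (131, 6), (133, 70), (140, 62), (162, 72), (173, 59), (175, 71), (179, 63), (223, 73), (227, 63), (256, 63), (264, 76), (297, 73), (299, 62), (340, 6)] 353
```

View pics/crop0.png

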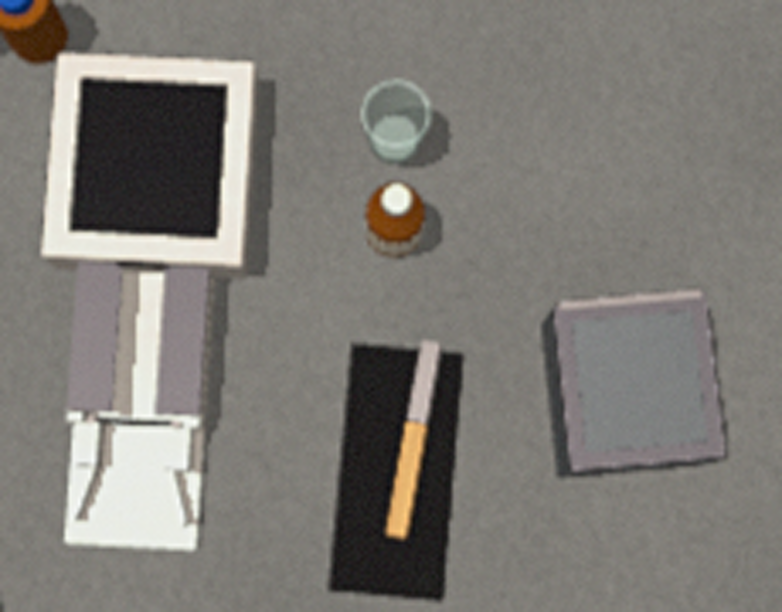

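The crop shows the spatula yawed about −10°, the case lid outline from (558,305) to (725,457), the scanner hood front edge at row ~412 and the fin slot at column ~148. Depth is noisy, so I refine with edges cast on planes of known height.

```bash
python3 - <<'E'
from h import *
c=dict(np.load("top0.npz")); c["range_z"]=cv2.medianBlur(c["range_z"].astype(np.float32),5); P=cloud(c); z=P[...,2]
I=c["img"].astype(int); v,u=np.mgrid[:384,:512]
def box(a,b,d,e): return (u>=a)&(u<d)&(v>=b)&(v<e)
ld=big(box(310,155,380,225)&(z>.085)); print("lid",rect(ray(c,uvs(ld),.1)))
hs=big(box(160,85,240,165)&(z>.06)); print("housing",rect(ray(c,uvs(hs),.066)))
f=lambda x,y: np.round(ray(c,[[155+x/3.4-.35,80+y/3.4-.35]],H)[0]*1000,1)
H=.1; print("lid corners FL FR BR BL",f(572,470),f(725,457),f(705,293),f(558,305))
H=.052; print("hood: FL,FR outer",f(70,412),f(200,415),"slot edges front",f(117,412),"back",f(122,265)," right edge(topedge occl floor)",f(156,415),f(163,265), "back corners",f(78,262),f(210,268))
H=.012; print("sill front corners",f(64,542),f(197,549))
H=.066; print("housing corners FL FR BR BL",f(42,255),f(243,267),f(254,63),f(58,53))
s=dict(np.load("scene0.npz")); s["range_z"]=cv2.medianBlur(s["range_z"].astype(np.float32),5); Q=cloud(s)
m=(Q[...,2]>.088)&(Q[...,2]<.115)&(abs(Q[...,0]-.56)<.12)&(abs(Q[...,1]+.24)<.12); m=big(m); print("lid scene",rect(ray(s,uvs(m),.1)))
m=(Q[...,2]>.06)&(Q[...,2]<.075)&(abs(Q[...,0]-.78)<.12)&(abs(Q[...,1]-.225)<.12); m=big(m); print("housing scene",rect(ray(s,uvs(m),.066)))
E
```

```text
lid [ 576.5 -227.3  155.3  142.2    5.8]
housing [785.3 225.9 189.9 202.   87.7]
lid corners FL FR BR BL [ 492.  -168.4] [ 505.1 -305.9] [ 654.8 -290.8] [ 642.3 -156.8]
hood: FL,FR outer [544.7 293.8] [543.2 172.2] slot edges front [545.2 249.9] back [685.2 249.6]  right edge(topedge occl floor) [542.7 213.3] [685.6 210.8] back corners [687.6 291.4] [683.1 166.2]
sill front corners [424.7 302.9] [419.4 176.3]
housing corners FL FR BR BL [691.  322.7] [681.5 133.8] [880.  127.5] [888. 315.]
lid scene [ 576.5 -223.   155.8  147.8    5.8]
housing scene [786.2 229.4 189.8 201.7  87.7]
```

>>> play_rows(
  commands=[1, -0.0345, -0.033, 0, 0, 1, -0.069, -0.066, 0, 0, 1, -0.1035, -0.099, 0, 0, 1, -0.138, -0.132, 0, 0, 1, -0.1725, -0.165, 0, 0],
  force=50,
)

```text
time_s: 0.6
ee_pos: [0.3551, 0.3708, 0.1885]
ee_rot: [[-0.914, 0.406, -0.0], [0.406, 0.914, -0.001], [0.0, -0.001, -1.0]]
wrist_force: [0.2, 0.2, 0.4]
grip_width: 0.093
```

>>> play_rows(
  commands=[1, -0.0345, -0.033, 0, 0, 1, -0.069, -0.066, 0, 0, 1, -0.1035, -0.099, 0, 0, 1, -0.138, -0.132, 0, 0, 1, -0.1725, -0.165, 0, 0],
)

```text
time_s: 1.1
ee_pos: [0.4455, 0.1501, 0.1887]
ee_rot: [[-0.914, 0.406, -0.0], [0.406, 0.914, -0.0], [0.0, -0.0, -1.0]]
wrist_force: [1.5, 0.7, 0.7]
grip_width: 0.0928
```

```bash
cat > go.py <<'E'
import sys,numpy as np
from cell import readout
# usage: go.py x y z yawdeg  (yaw = world heading of tool y minus 90, i.e. object's x heading)
o=readout.get_obs(); p=o["ee_pos"];R=o["ee_rot"]
yaw=np.degrees(np.arctan2(R[1,1],R[0,1]))-90
print("t",round(o["time_s"],2),"p",np.round(p,4),"yaw",round(yaw,2),"F",np.round(o["wrist_force"],1),"w",round(o["grip_width"],4))
if len(sys.argv)>4:
    t=np.array([float(a) for a in sys.argv[1:4]]); print("shift",np.round(R.T@(t-p),4),"turn",round(-(float(sys.argv[4])-yaw),2))
E
python3 go.py 0.517 -0.026 0.10 -10
```

```text
t 1.1 p [0.4455 0.1501 0.1887] yaw -23.98 F [1.5 0.7 0.7] w 0.0928
shift [-0.137  -0.1318  0.0887] turn -13.98
```

>>> play_rows(
  commands=[1, -0.034, -0.033, 0.01, -3, 1, -0.068, -0.066, 0.03, -7, 1, -0.102, -0.099, 0.05, -11, 1, -0.136, -0.132, 0.07, -14, 1, -0.136, -0.132, 0.089, -14],
)

```text
time_s: 1.6
ee_pos: [0.5177, -0.0325, 0.099]
ee_rot: [[-0.983, 0.184, 0.002], [0.184, 0.983, -0.005], [-0.003, -0.004, -1.0]]
wrist_force: [-0.0, -0.4, 0.4]
grip_width: 0.093
```

```bash
python3 go.py 0.517 -0.026 0.008 -10; python3 - <<'E'
from h import *
from cell import capture
c=capture("scene"); cv2.imwrite("pics/s1.png",cv2.resize(c["img"][120:260,180:370,::-1],None,fx=4,fy=4,interpolation=cv2.INTER_CUBIC))
E
```

```text
t 1.6 p [ 0.5177 -0.0325  0.099 ] yaw -10.6 F [-0.  -0.4  0.4] w 0.093
shift [0.0021 0.0066 0.091 ] turn -0.6
```

View pics/s1.png

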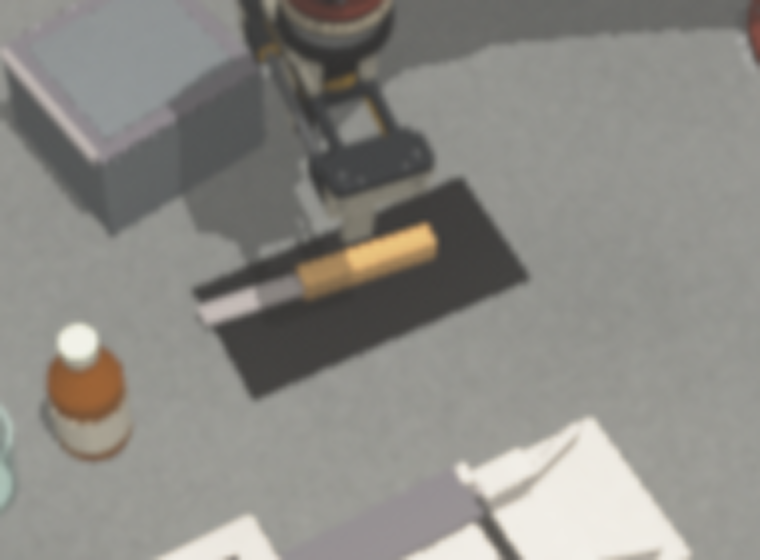

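The view shows the gripper just above the handle, with its near finger at (360,205) and the handle at (370,260). I descend and grip.

>>> play_rows(
  commands=[1, 0.001, 0.005, 0.03, -0.5, 1, 0.001, 0.005, 0.06, -0.5, 1, 0.001, 0.005, 0.08, -0.5, 1, 0.001, 0.005, 0.09, -0.5, 1, 0.001, 0.005, 0.09, -0.5],
)

```text
time_s: 2.15
ee_pos: [0.5147, -0.0178, 0.009]
ee_rot: [[-0.987, 0.164, -0.003], [0.164, 0.987, 0.0], [0.003, -0.0, -1.0]]
wrist_force: [-0.5, -0.1, 0.3]
grip_width: 0.093
```

>>> play_rows(
  commands=[0, 0, 0, 0, 0, 0, 0, 0, 0, 0, 0, 0, 0, 0, 0, 0, 0, 0, 0, 0, 0, 0, 0, 0, 0],
)

```text
time_s: 2.65
ee_pos: [0.516, -0.0188, 0.0103]
ee_rot: [[-0.986, 0.165, 0.001], [0.165, 0.986, -0.0], [-0.001, 0.0, -1.0]]
wrist_force: [0.3, 0.0, 0.2]
grip_width: 0.0572
```

>>> play_rows(
  commands=[0, 0, 0, 0, 0, 0, 0, 0, 0, 0, 0, 0, 0, 0, 0, 0, 0, 0, 0, 0, 0, 0, 0, 0, 0],
)

```text
time_s: 3.15
ee_pos: [0.5157, -0.0188, 0.0098]
ee_rot: [[-0.986, 0.165, -0.0], [0.165, 0.986, -0.0], [0.0, -0.0, -1.0]]
wrist_force: [0.3, -0.6, -0.3]
grip_width: 0.0175
```

```bash
python3 go.py 0.517 -0.026 0.2 -10
```

```text
t 3.15 p [ 0.5157 -0.0188  0.0098] yaw -9.5 F [ 0.3 -0.6 -0.3] w 0.0175
shift [-0.0024 -0.0069 -0.1902] turn 0.5
```

>>> play_rows(
  commands=[0, 0, 0, 0, 0, 0, 0, 0, 0, 0],
)

```text
time_s: 3.35
ee_pos: [0.5157, -0.0188, 0.0098]
ee_rot: [[-0.986, 0.165, -0.0], [0.165, 0.986, -0.0], [0.0, -0.0, -1.0]]
wrist_force: [0.2, 0.4, -0.9]
grip_width: 0.0026
```

```bash
python3 go.py 0.517 -0.026 0.2 -10
```

```text
t 3.35 p [ 0.5157 -0.0188  0.0098] yaw -9.5 F [ 0.2  0.4 -0.9] w 0.0026
shift [-0.0024 -0.0069 -0.1902] turn 0.5
```

```bash
python3 - <<'E'
from h import *
from cell import capture
c=capture("top"); np.savez("t2.npz",**c); a=cv2.resize(c["img"][150:270,230:330,::-1],None,fx=4,fy=4,interpolation=cv2.INTER_CUBIC)
c=capture("scene"); b=cv2.resize(c["img"][120:240,200:300,::-1],None,fx=4,fy=4,interpolation=cv2.INTER_CUBIC)
cv2.imwrite("pics/s2.png",np.hstack([a,b]))
E
```

```text
(no output)
```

View pics/s2.png

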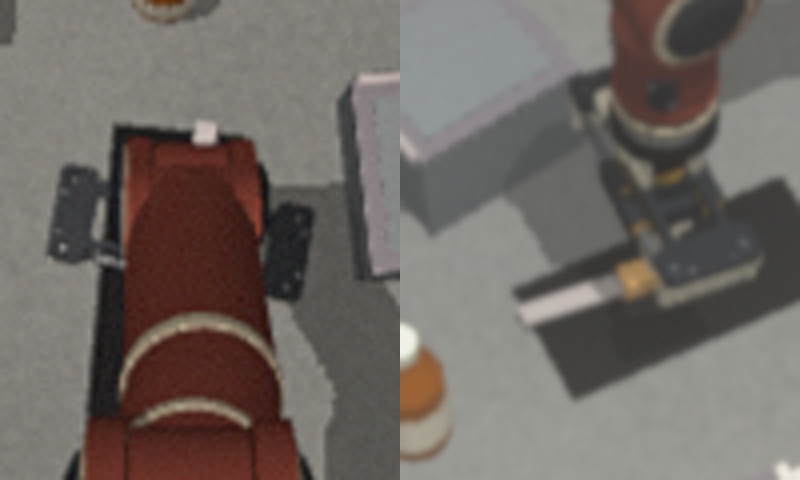

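The view shows the blade tip unmoved and the handle under the hand. The reading of 3 mm width disagrees with a 20 mm handle, so I test with a small lift.

>>> play_rows(
  commands=[0, 0, 0, -0.02, 0, 0, 0, 0, -0.05, 0, 0, 0, 0, -0.08, 0, 0, 0, 0, -0.1, 0, 0, 0, 0, -0.1, 0],
)

```text
time_s: 3.95
ee_pos: [0.518, -0.0188, 0.1125]
ee_rot: [[-0.986, 0.165, 0.006], [0.165, 0.986, -0.0], [-0.006, 0.001, -1.0]]
wrist_force: [0.3, -0.3, -0.5]
grip_width: 0.0002
```

```bash
python3 go.py; python3 - <<'E'
from h import *
from cell import capture
c=capture("scene"); np.savez("s3.npz",**c); b=cv2.resize(c["img"][90:240,180:330,::-1],None,fx=4,fy=4,interpolation=cv2.INTER_CUBIC)
cv2.imwrite("pics/s3.png",b)
E
```

```text
t 3.95 p [ 0.518  -0.0188  0.1125] yaw -9.5 F [ 0.3 -0.3 -0.5] w 0.0002
```

View pics/s3.png

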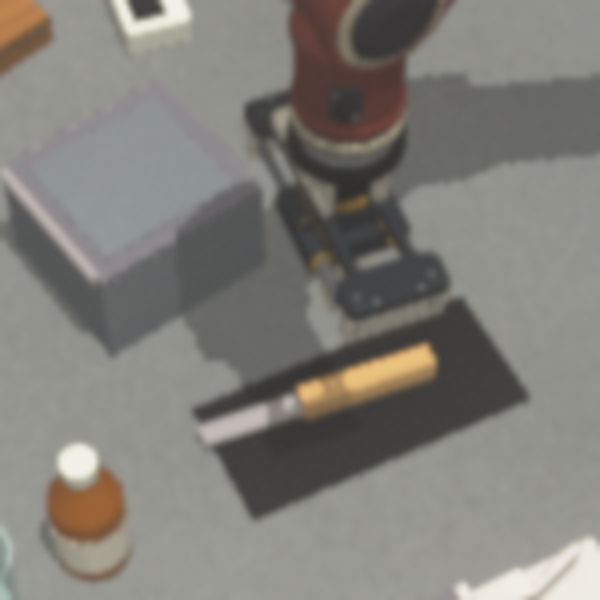

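The spatula lies unmoved on the mat at (370,380) and the gripper blocks sit at (395,285). I check where the TCP projects, and where the handle is by the second camera.

```bash
python3 - <<'E'
from h import *
s=dict(np.load("s3.npz")); I=s["img"].astype(int)
def proj(c,p):
    q=np.array(c["attitude"]).T@(np.array(p)-c["xyz"]); return (c["intrinsics"]@q/q[2])[:2]
for p in [(.518,-.0188,.1125),(.518,-.0188,.0098),(.517,-.026,.025),(.518,-.0188,.1965)]:
    a=proj(s,p); print(p,a,"crop",(a-[180,90])*4)
m=(I[...,0]>140)&(I[...,0]-I[...,2]>60); m[:150]=0; m[210:]=0; m[:,:240]=0; m[:,300:]=0; m=big(m)
print("handle scene",rect(ray(s,uvs(m),.020)),uvs(m).min(0),uvs(m).max(0))
s0=np.load("scene0.npz")
m0=(s["range_z"]>0)&(abs(s["range_z"]-s0["range_z"])>.03); P=cloud(s); m0=m0&(P[...,2]>.05)&(P[...,2]<.22)
for a in np.arange(.09,.22,.015):
    k=m0&(abs(P[...,2]-a)<.0075); q=P[k]
    if len(q)>5: print(round(a,3),len(q),np.round(np.percentile(q[:,0],[2,50,98]),3),np.round(np.percentile(q[:,1],[2,50,98]),3))
E
```

```text
(0.518, -0.0188, 0.1125) [263.86726312 170.92630105] crop [335.46905249 323.7052042 ]
(0.518, -0.0188, 0.0098) [263.14138731 189.98806192] crop [332.56554922 399.95224766]
(0.517, -0.026, 0.025) [262.26725072 185.47920165] crop [329.06900289 381.91680658]
(0.518, -0.0188, 0.1965) [264.53633215 153.35630698] crop [338.1453286  253.42522792]
handle scene [488.5 -18.   27.2 110.1  80.2] [254 176] [288 191]
0.09 6 [0.085 0.632 0.921] [-0.842 -0.167  0.341]
0.105 13 [0.135 0.579 0.898] [-0.812 -0.219  0.269]
0.15 16 [-0.026  0.526  0.717] [-0.801 -0.022  0.057]
0.165 18 [-0.045  0.527  0.727] [-0.809 -0.011  0.058]
0.18 10 [-0.051  0.005  0.616] [-0.678  0.004  0.056]
0.195 23 [-0.054  0.051  0.619] [-0.461 -0.006  0.056]
0.21 116 [-0.051  0.039  0.53 ] [-0.051 -0.004  0.057]
```

The fingertips in s1 end at (360,235), above where the reported TCP puts them (~(364,261)), so the real tips may be some 30 mm higher than reported. I open the gripper and measure the fingertips.

>>> play_rows(
  commands=[1, 0, 0, 0, 0, 1, 0, 0, 0, 0, 1, 0, 0, 0, 0, 1, 0, 0, 0, 0, 1, 0, 0, 0, 0],
)

```text
time_s: 4.5
ee_pos: [0.5156, -0.0187, 0.1094]
ee_rot: [[-0.986, 0.165, -0.001], [0.165, 0.986, -0.0], [0.001, -0.0, -1.0]]
wrist_force: [0.6, 0.4, 0.2]
grip_width: 0.0363
```

>>> play_rows(
  commands=[1, 0, 0, 0, 0, 1, 0, 0, 0, 0, 1, 0, 0, 0, 0, 1, 0, 0, 0, 0, 1, 0, 0, 0, 0],
)

```text
time_s: 5.0
ee_pos: [0.5158, -0.0188, 0.1099]
ee_rot: [[-0.986, 0.165, 0.0], [0.165, 0.986, -0.0], [-0.0, -0.0, -1.0]]
wrist_force: [0.5, 0.2, -0.5]
grip_width: 0.0757
```

```bash
python3 go.py; python3 - <<'E'
from h import *
from cell import capture,readout
s=capture("scene"); np.savez("s4.npz",**s); o=readout.get_obs()
def proj(c,p):
    q=np.array(c["attitude"]).T@(np.array(p)-c["xyz"]); return (c["intrinsics"]@q/q[2])[:2]
k=10; u0,v0=235,135
b=cv2.resize(s["img"][v0:v0+60,u0:u0+60,::-1],None,fx=k,fy=k,interpolation=cv2.INTER_CUBIC)
R=o["ee_rot"];p=o["ee_pos"]
for dy in(-.0465,0,.0465):
  for dz in (0,-.03):
    a=(proj(s,p+R@[0,dy,dz])-[u0,v0]+.5)*k; print(dy,dz,a); cv2.circle(b,tuple(int(i) for i in a),4,(0,255,0) if dz==0 else (0,0,255),-1)
cv2.imwrite("pics/s4.png",b)
P=cloud(s); np.set_printoptions(linewidth=220)
print(np.round(P[150:185:2,250:290:2,2]*1000).astype(int)); 
E
```

```text
t 5.0 p [ 0.5158 -0.0188  0.1099] yaw -9.49 F [ 0.5  0.2 -0.5] w 0.0757
-0.0465 0 [239.04324555 245.38041849]
-0.0465 -0.03 [240.2537616  183.73263406]
0 0 [300.08436176 366.19172088]
0 -0.03 [302.51454126 305.83182368]
0.0465 0 [363.26759471 491.24265597]
0.0465 -0.03 [367.00390206 432.30146856]
[[   4    0   -2  161  239  164  256  267  266    2    3    2   -1    3  251  267  267  249    1    2]
 [   0    0    0  152  239  242  154  269  265    2    0   -1  249  246  247  264  266  244  250   -1]
 [   3   -6    0  146  150  241  142    3  268  266  248  245  246  249  250  268  266  269  267  265]
 [   0   -2   -3    3    0  240  248 1201  266  265  250  247  270  266  267  267  266  267  266  267]
 [  -1   -3    5    0    1  245  249  248  247  268  267  267  267  265  268  268  267  265  266  266]
 [   0    0   -2    0   -6  242  249  246  266  265  267  270  268 1201  262  267  267  262  262  268]
 [   0   -2   -2    0   -4  235  249  264  267  268  267  265  265  266  267  268  268  267  268  267]
 [  -3    0    1   -1    4   -3  249  256  268  265  267  267  264  268  266  266
[... 352 characters left out ...]
    2    0   -2   -2  240  247  235  235  230  225    3    3    7    1    5   -3]
 [   1   -2    0    0    1    0   -2    0  230  228  223  172  165    3    5    7    0   -1    6    2]
 [   0   -4    3   -6    3    1    2   -2    2  149  165  162  158    6    6    3   -3    5   28    3]
 [  -1    4   -3    4   -1    7    4    3    2  143  155    3    8    2    1   23   25   26   20    3]
 [  -2    1    0    3    2    4    5   -2    5    1    1   20   23   24   23   24   21   24   23   21]
 [   1    1    2    4    5    5   -1    3   28   27   24   25   22   22   25   25   26   22   21   19]
 [   3    3    2    1    1   21   25   30   23   21   23   26   21   25   22   21   12   12    4   -1]]
```

View pics/s4.png

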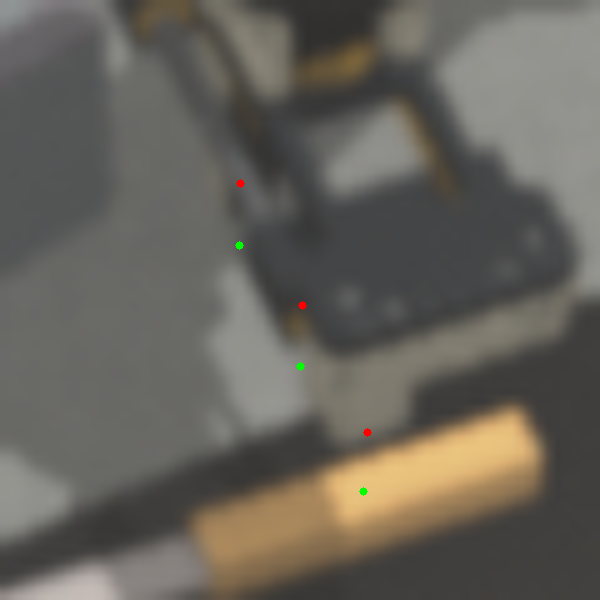

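The picture shows the fingertip ending at (365,440), on the red dot (30 mm above the reported TCP, green). The depth agrees: tip at z≈0.141 against 0.110 reported. So the reported z disagrees with the cameras by about 31 mm. I check the offset in x and y too.

```bash
python3 - <<'E'
from h import *
s=np.load("s4.npz"); P=cloud(s)
for n,P in (("scene",P),):
  k=(abs(P[...,0]-.52)<.08)&(abs(P[...,1]-.02)<.1)
  for a,b in((.138,.15),(.15,.16),(.16,.175),(.22,.235),(.235,.25),(.25,.275)):
    q=P[k&(P[...,2]>a)&(P[...,2]<b)]; print(a,b,len(q),np.round(np.percentile(q[:,0],[3,50,97]),3),np.round(np.percentile(q[:,1],[3,50,97]),3))
# sideways check from top: body end blocks
from cell import capture
t=capture("top"); Q=cloud(t); k=(abs(Q[...,0]-.52)<.1)&(abs(Q[...,1]+.02)<.14)&(Q[...,2]>.24)&(Q[...,2]<.285)
m=k.astype(np.uint8); n,l,st,ce=cv2.connectedComponentsWithStats(m)
for i in range(1,n):
    if st[i,4]>40: print("top block",st[i],rect(Q[l==i][:,:2]),np.round(np.median(Q[l==i][:,2]),3))
E
```

```text
0.138 0.15 12 [0.506 0.518 0.533] [-0.062 -0.055  0.031]
0.15 0.16 21 [0.504 0.521 0.534] [-0.064  0.03   0.036]
0.16 0.175 21 [0.507 0.522 0.533] [-0.059  0.034  0.037]
0.22 0.235 73 [0.499 0.541 0.564] [-0.067  0.064  0.072]
0.235 0.25 249 [0.492 0.541 0.563] [-0.075  0.019  0.073]
0.25 0.275 630 [0.498 0.529 0.563] [-0.053  0.049  0.077]
top block [240 186  21  29 436] [527.2  47.5  55.7  71.7  83.9] 0.266
top block [298 196  14  28 305] [503.5 -95.4  31.7  70.7  80. ] 0.268
```

Only z is off, at +31 mm real against reported; x and y agree. I use real z = reported + 0.031 and descend in steps, watching force.

>>> play_rows(
  commands=[1, -0.001, -0.006, 0.045, 0.5, 1, -0.001, -0.006, 0.09, 0.5, 1, -0.001, -0.006, 0.11, 0.5, 1, -0.001, -0.006, 0.122, 0.5, 1, -0.001, -0.006, 0.122, 0.5],
)

```text
time_s: 5.6
ee_pos: [0.515, -0.0248, -0.0133]
ee_rot: [[-0.985, 0.173, -0.003], [0.173, 0.985, 0.0], [0.003, -0.0, -1.0]]
wrist_force: [-0.3, 0.0, 0.5]
grip_width: 0.0927
```

>>> play_rows(
  commands=[1, 0, 0, 0.003, 0, 1, 0, 0, 0.006, 0, 1, 0, 0, 0.009, 0, 1, 0, 0, 0.009, 0],
)

```text
time_s: 6.0
ee_pos: [0.5159, -0.0248, -0.0208]
ee_rot: [[-0.985, 0.173, 0.001], [0.173, 0.985, -0.0], [-0.001, 0.0, -1.0]]
wrist_force: [-0.9, 0.8, 0.8]
grip_width: 0.0927
```

```bash
python3 go.py 0.516 -0.025 -0.024 -10
```

```text
t 6.0 p [ 0.5159 -0.0248 -0.0208] yaw -9.99 F [-0.9  0.8  0.8] w 0.0927
shift [-0.0001 -0.0002  0.0032] turn 0.01
```

>>> play_rows(
  commands=[0, 0, 0, 0.002, 0, 0, 0, 0, 0.002, 0, 0, 0, 0, 0.002, 0, 0, 0, 0, 0.002, 0, 0, 0, 0, 0.002, 0],
  force=60,
)

```text
time_s: 6.5
ee_pos: [0.5158, -0.0249, -0.0231]
ee_rot: [[-0.985, 0.174, 0.0], [0.174, 0.985, -0.0], [-0.0, -0.0, -1.0]]
wrist_force: [-0.6, -0.1, -0.3]
grip_width: 0.0578
```

>>> play_rows(
  commands=[0, 0, 0, 0, 0, 0, 0, 0, 0, 0, 0, 0, 0, 0, 0, 0, 0, 0, 0, 0, 0, 0, 0, 0, 0],
)

```text
time_s: 7.0
ee_pos: [0.5157, -0.0249, -0.0232]
ee_rot: [[-0.985, 0.174, -0.0], [0.174, 0.985, -0.0], [0.0, -0.0, -1.0]]
wrist_force: [0.2, 0.5, -0.1]
grip_width: 0.0196
```

>>> play_rows(
  commands=[0, 0, 0, 0, 0, 0, 0, 0, 0, 0],
)

```text
time_s: 7.2
ee_pos: [0.5157, -0.0249, -0.0231]
ee_rot: [[-0.985, 0.174, -0.0], [0.174, 0.985, -0.0], [0.0, -0.0, -1.0]]
wrist_force: [-0.4, 0.7, -0.2]
grip_width: 0.0192
```

```bash
python3 go.py 0.516 -0.025 0.08 -10
```

```text
t 7.2 p [ 0.5157 -0.0249 -0.0231] yaw -10.0 F [-0.4  0.7 -0.2] w 0.0192
shift [-3.000e-04 -1.000e-04 -1.031e-01] turn 0.0
```

>>> play_rows(
  commands=[0, 0, 0, -0.03, 0, 0, 0.02, 0, -0.07, 0, 0, 0.05, -0.02, -0.1, 0, 0, 0.08, -0.05, -0.11, -5, 0, 0.1, -0.09, -0.11, -10],
)

```text
time_s: 7.7
ee_pos: [0.4008, -0.0952, 0.0884]
ee_rot: [[-1.0, -0.008, 0.003], [-0.008, 1.0, -0.0], [-0.003, -0.0, -1.0]]
wrist_force: [0.3, -0.4, -1.2]
grip_width: 0.0196
```

```bash
python3 go.py 0.374 -0.247 0.05 5.5
```

```text
t 7.7 p [ 0.4008 -0.0952  0.0884] yaw 0.49 F [ 0.3 -0.4 -1.2] w 0.0196
shift [ 0.0282 -0.1515  0.0383] turn -5.01
```

>>> play_rows(
  commands=[0, 0.005, -0.045, 0, -2, 0, 0.01, -0.09, 0, -5, 0, 0.018, -0.13, 0, -5, 0, 0.028, -0.152, 0.005, -5, 0, 0.028, -0.152, 0.037, -5],
)

```text
time_s: 8.2
ee_pos: [0.3741, -0.2544, 0.0516]
ee_rot: [[-0.997, -0.079, 0.006], [-0.079, 0.997, -0.007], [-0.005, -0.007, -1.0]]
wrist_force: [0.9, -0.5, -1.1]
grip_width: 0.0193
```

>>> play_rows(
  commands=[0, 0, 0, 0, 0],
)

```text
time_s: 8.3
ee_pos: [0.3708, -0.2476, 0.0475]
ee_rot: [[-0.996, -0.085, -0.006], [-0.085, 0.996, 0.003], [0.006, 0.004, -1.0]]
wrist_force: [0.4, 0.7, -0.8]
grip_width: 0.0194
```

```bash
python3 go.py 0.374 -0.247 0.05 5.5; python3 - <<'E'
from h import *
from cell import capture,readout
o=readout.get_obs();R=o["ee_rot"];p=o["ee_pos"]
s=capture("scene");t=capture("top"); np.savez("s5.npz",**s); np.savez("t5.npz",**t)
def proj(c,p):
    q=np.array(c["attitude"]).T@(np.array(p)-c["xyz"]); return (c["intrinsics"]@q/q[2])[:2]
ims=[]
tip=p+R@[-.1066,0,0]+[0,0,.037]; print("tip pred",tip)
for c,(u0,v0) in ((s,(190,100)),(t,(310,170))):
    k=6; b=cv2.resize(c["img"][v0:v0+80,u0:u0+65,::-1],None,fx=k,fy=k,interpolation=cv2.INTER_CUBIC)
    a=(proj(c,tip)-[u0,v0]+.5)*k; print(a); cv2.circle(b,tuple(int(i) for i in a),3,(0,255,0),1); ims.append(b)
    Rz=lambda d:np.array([np.cos(np.radians(d)),np.sin(np.radians(d))])
    ctr=np.array([.575,-.228]);f=ctr-.075*Rz(5.5)
    for w in(-.07,-.025,.025,.07):
        for z in ((.094,) if abs(w)>.05 else (.094,.08)):
            a=(proj(c,[*(f+w*Rz(95.5)),z])-[u0,v0]+.5)*k; cv2.circle(b,tuple(int(i) for i in a),3,(0,0,255),1)
cv2.imwrite("pics/s5.png",np.hstack(ims))
E
```

```text
t 8.3 p [ 0.3708 -0.2476  0.0475] yaw 4.87 F [ 0.4  0.7 -0.8] w 0.0194
shift [-0.0033  0.0003 -0.0025] turn -0.63
tip pred [ 0.47697032 -0.23851119  0.0839257 ]
[289.88411512 134.74296252]
[212.81531866 323.16015589]
```

View pics/s5.png

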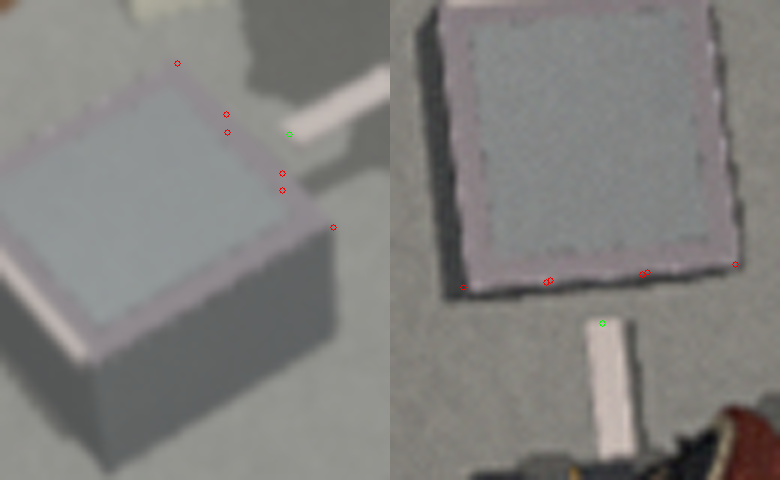

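The view shows the blade tip at (290,135) left and (604,322) right, within ~1 mm of my prediction (green), lined up with the slot (red dots). I let it settle, then insert.

>>> play_rows(
  commands=[0, 0, 0, 0, -0.5, 0, 0, 0, 0, -0.5, 0, -0.008, 0, 0, -0.5, 0, -0.014, 0, 0, -0.5],
)

```text
time_s: 8.8
ee_pos: [0.3891, -0.2468, 0.0505]
ee_rot: [[-0.995, -0.097, 0.002], [-0.097, 0.995, -0.001], [-0.002, -0.001, -1.0]]
wrist_force: [0.5, -0.5, -0.8]
grip_width: 0.0194
```

```bash
python3 go.py 0.4175 -0.2435 0.05 5.5
```

```text
t 8.8 p [ 0.3891 -0.2468  0.0505] yaw 5.55 F [ 0.5 -0.5 -0.8] w 0.0194
shift [-0.0286  0.0006  0.0006] turn 0.05
```

>>> play_rows(
  commands=[0, -0.006, 0, 0, 0, 0, -0.012, 0, 0, 0, 0, -0.018, 0, 0, 0, 0, -0.024, 0, 0, 0, 0, -0.029, 0, 0, 0],
)

```text
time_s: 9.3
ee_pos: [0.4171, -0.244, 0.0498]
ee_rot: [[-0.995, -0.096, 0.0], [-0.096, 0.995, 0.0], [-0.0, 0.0, -1.0]]
wrist_force: [-0.3, -0.1, -0.8]
grip_width: 0.0192
```

>>> play_rows(
  commands=[0, 0, 0, -0.004, 0, 0, 0, 0, -0.008, 0, 0, 0, 0, -0.012, 0, 0, -0.001, 0, -0.016, 0, 0, -0.001, 0, -0.02, 0],
)

```text
time_s: 9.8
ee_pos: [0.4168, -0.2439, 0.0701]
ee_rot: [[-0.995, -0.096, -0.001], [-0.096, 0.995, 0.0], [0.001, 0.0, -1.0]]
wrist_force: [0.6, 1.0, -3.4]
grip_width: 0.0193
```

```bash
python3 go.py 0.4175 -0.2435 0.05 5.5
```

```text
t 9.8 p [ 0.4168 -0.2439  0.0701] yaw 5.49 F [ 0.6  1.  -3.4] w 0.0193
shift [-0.0007  0.0003  0.0201] turn -0.01
```

>>> play_rows(
  commands=[0, -0.002, 0, -0.012, 0, 0, -0.007, 0, -0.029, 0, 0, -0.013, 0, -0.044, 0, 0, -0.022, 0, -0.059, 0, 0, -0.032, 0, -0.071, 0],
)

```text
time_s: 10.3
ee_pos: [0.4474, -0.2408, 0.1415]
ee_rot: [[-0.995, -0.095, -0.004], [-0.095, 0.995, 0.001], [0.004, 0.001, -1.0]]
wrist_force: [-2.4, 1.5, -2.4]
grip_width: 0.02
```

>>> play_rows(
  commands=[0, -0.013, 0, -0.012, 0, 0, -0.025, 0, -0.022, 0, 0, -0.041, 0, -0.03, 0, 0, -0.055, 0, -0.036, 0, 0, -0.073, 0, -0.04, 0],
)

```text
time_s: 10.8
ee_pos: [0.5204, -0.2339, 0.1813]
ee_rot: [[-0.995, -0.095, -0.003], [-0.095, 0.995, 0.0], [0.003, 0.001, -1.0]]
wrist_force: [-2.5, -0.1, -1.3]
grip_width: 0.0195
```

```bash
python3 go.py; python3 - <<'E'
from h import *
from cell import capture
ims=[]
for n,(u0,v0) in (("scene",(170,60)),("top",(300,100))):
    c=capture(n); ims.append(cv2.resize(c["img"][v0:v0+140,u0:u0+130,::-1],None,fx=3,fy=3,interpolation=cv2.INTER_CUBIC))
cv2.imwrite("pics/s6.png",np.hstack(ims))
E
```

```text
t 10.8 p [ 0.5204 -0.2339  0.1813] yaw 5.47 F [-2.5 -0.1 -1.3] w 0.0195
```

View pics/s6.png

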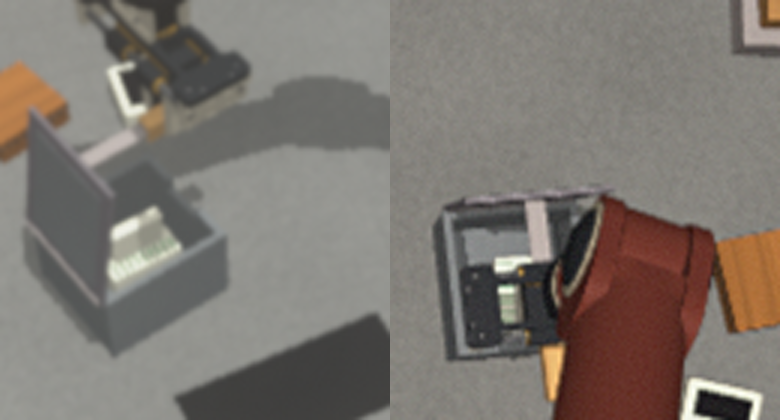

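The lid stands near 80° at (65,200) left, pushed by the blade tip at (90,155), and the cassette shows at (140,245). I push on to about 105°.

>>> play_rows(
  commands=[0, -0.015, 0, -0.002, 0, 0, -0.032, 0, -0.002, 0, 0, -0.048, 0, -0.001, 0, 0, -0.058, 0, 0, 0, 0, -0.058, 0, 0, 0],
)

```text
time_s: 11.4
ee_pos: [0.5801, -0.2282, 0.1804]
ee_rot: [[-0.995, -0.096, -0.0], [-0.096, 0.995, 0.0], [-0.0, 0.0, -1.0]]
wrist_force: [-1.4, -0.6, -1.4]
grip_width: 0.0194
```

>>> play_rows(
  commands=[0, 0.02, 0, 0, 0, 0, 0.06, 0, 0, 0, 0, 0.105, 0, 0, 0, 0, 0.13, 0.035, 0, 4, 0, 0.13, 0.08, 0, 10],
)

```text
time_s: 11.9
ee_pos: [0.4377, -0.1646, 0.1812]
ee_rot: [[-0.996, 0.093, -0.002], [0.093, 0.996, -0.002], [0.002, -0.002, -1.0]]
wrist_force: [1.7, 0.7, -0.1]
grip_width: 0.0196
```

```bash
python3 go.py 0.508 -0.020 0.08 -8; python3 - <<'E'
from h import *
from cell import capture
s=capture("scene"); s["range_z"]=cv2.medianBlur(s["range_z"],3); P=cloud(s); np.savez("s7.npz",**s)
a=np.radians(5.5); ex=np.array([np.cos(a),np.sin(a)]); d=P[...,:2]-[.575,-.228]; X=d@ex; Y=d@[-ex[1],ex[0]]
k=(abs(Y)<.06)&(X>.03)&(X<.2)&(P[...,2]>.11)&(P[...,2]<.26)
p=np.polyfit(P[k][:,2]-.094,X[k]-.075,1); print(k.sum(),"lid angle",90+np.degrees(np.arctan(p[0])),P[k][:,2].max())
t=capture("top"); np.savez("t7.npz",**t)
E
```

```text
t 11.9 p [ 0.4377 -0.1646  0.1812] yaw -5.34 F [ 1.7  0.7 -0.1] w 0.0196
shift [-0.0566  0.1508  0.1008] turn 2.66
112 lid angle 105.66802544921477 0.23767832708886916
```

>>> play_rows(
  commands=[0, -0.01, 0.05, 0.02, 0, 0, -0.02, 0.1, 0.05, 0, 0, -0.033, 0.145, 0.09, 0, 0, -0.033, 0.155, 0.14, 0, 0, -0.033, 0.155, 0.14, 0],
)

```text
time_s: 12.5
ee_pos: [0.4868, -0.0064, 0.0385]
ee_rot: [[-0.997, 0.073, -0.002], [0.073, 0.997, 0.002], [0.003, 0.001, -1.0]]
wrist_force: [-0.3, -0.3, -1.2]
grip_width: 0.0195
```

>>> play_rows(
  commands=[0, 0, 0, 0, 0],
)

```text
time_s: 12.6
ee_pos: [0.486, -0.0077, 0.0387]
ee_rot: [[-0.997, 0.074, -0.005], [0.074, 0.997, 0.001], [0.005, 0.0, -1.0]]
wrist_force: [0.1, -0.5, -1.4]
grip_width: 0.0193
```

```bash
python3 go.py 0.485 -0.012 -0.0215 -4.6; python3 - <<'E'
from h import *
t=dict(np.load("t7.npz")); s=dict(np.load("s7.npz"))
for n,c in(("top",t),("scene",s)):
    I=c["img"].astype(int); P=cloud(c)
    a=np.radians(5.5); ex=np.array([np.cos(a),np.sin(a)]); g=np.array([.575,-.228])
    d=P[...,:2]-g; X=d@ex; Y=d@[-ex[1],ex[0]]
    ins=(abs(X)<.066)&(abs(Y)<.061)
    w=ins&(I.min(-1)>150); m=big(w); print(n,w.sum(),"white",uvs(m).min(0),uvs(m).max(0))
    f=ins&(P[...,2]>.062)&(P[...,2]<.084); print(" fin depth",f.sum(),rect(P[f][:,:2]),np.median(P[f][:,:2],0))
u0,v0=300,130
b=cv2.resize(t["img"][v0:v0+100,u0:u0+90,::-1],None,fx=4.4,fy=4.4,interpolation=cv2.INTER_CUBIC)
u1,v1=170,90
e=cv2.resize(s["img"][v1:v1+100,u1:u1+85,::-1],None,fx=4.4,fy=4.4,interpolation=cv2.INTER_CUBIC)
cv2.imwrite("pics/s7.png",np.hstack([b,e]))
E
```

```text
t 12.6 p [ 0.486  -0.0077  0.0387] yaw -4.27 F [ 0.1 -0.5 -1.4] w 0.0193
shift [ 0.0004 -0.0044  0.0602] turn 0.33
top 335 white [335 185] [351 210]
 fin depth 102 [ 591.5 -226.1  122.6   37.4   28.3] [ 0.562981   -0.24079875]
scene 452 white [200 129] [229 156]
 fin depth 141 [ 572.  -233.2  122.9  113.5    4.7] [ 0.56379924 -0.23829546]
```

View pics/s7.png

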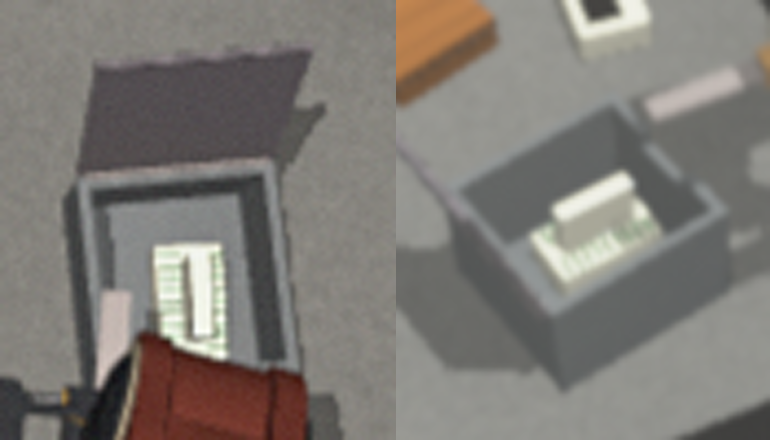

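The picture shows the lid leaning back and the cassette upright in the case: fin top about (188–213, 250–340) left, centre (594,197) right. Next I lower the spatula.

>>> play_rows(
  commands=[0, 0, -0.004, 0.025, 0.3, 0, 0, -0.004, 0.045, 0.3, 0, 0, -0.004, 0.054, 0.3, 0, 0, -0.004, 0.06, 0.3, 0, 0, -0.004, 0.06, 0.3],
)

```text
time_s: 13.1
ee_pos: [0.4878, -0.0138, -0.0187]
ee_rot: [[-0.996, 0.084, 0.001], [0.084, 0.996, -0.0], [-0.001, -0.0, -1.0]]
wrist_force: [0.0, -0.3, -0.2]
grip_width: 0.0193
```

```bash
python3 go.py 0.485 -0.012 -0.023 -4.6; python3 - <<'E'
from h import *
t=dict(np.load("t7.npz")); s=dict(np.load("s7.npz"))
pt=lambda x,y:[300+x/4.4-.4,130+y/4.4-.4]; ps=lambda x,y:[170+(x-396)/4.4-.4,90+y/4.4-.4]
print("top fin corners",np.round(ray(t,[pt(188,250),pt(208,250),pt(195,340),pt(213,338)],.077),4))
print("scene fin corners",np.round(ray(s,[ps(553,208),ps(565,222),ps(622,172),ps(635,187)],.077),4), ray(s,[ps(594,197)],.077))
I=s["img"].astype(int); v,u=np.mgrid[:384,:512]
m=big((I.min(-1)>185)&(u>200)&(u<228)&(v>126)&(v<145)); print(m.sum(),"scene fin top mask",rect(ray(s,uvs(m),.077)))
E
```

```text
t 13.1 p [ 0.4878 -0.0138 -0.0187] yaw -4.83 F [ 0.  -0.3 -0.2] w 0.0193
shift [0.003  0.0016 0.0043] turn -0.23
top fin corners [[ 0.5929 -0.2332]
 [ 0.5931 -0.2474]
 [ 0.5287 -0.2373]
 [ 0.5302 -0.25  ]]
scene fin corners [[ 0.5918 -0.2444]
 [ 0.5905 -0.2288]
 [ 0.5337 -0.2476]
 [ 0.5326 -0.2307]] [[ 0.56205939 -0.23797057]]
72 scene fin top mask [ 562.5 -238.5   59.    13.9    2. ]
```

>>> play_rows(
  commands=[0, 0, 0, 0.002, 0, 0, 0, 0, 0.003, 0, 0.5, 0, 0, 0.003, 0, 0.5, 0, 0, 0.003, 0, 0.5, 0, 0, 0.003, 0],
)

```text
time_s: 13.6
ee_pos: [0.4876, -0.0132, -0.0219]
ee_rot: [[-0.997, 0.083, 0.001], [0.083, 0.997, -0.0], [-0.001, 0.0, -1.0]]
wrist_force: [0.6, 0.6, -0.6]
grip_width: 0.0392
```

>>> play_rows(
  commands=[0.5, 0, 0, 0, 0, 0.5, 0, 0, -0.03, 0, 0.5, 0, 0, -0.075, 0, 0.5, 0, -0.03, -0.12, 0, 0.5, 0, -0.075, -0.14, 0],
)

```text
time_s: 14.1
ee_pos: [0.4837, -0.0831, 0.12]
ee_rot: [[-0.997, 0.076, 0.006], [0.076, 0.997, 0.001], [-0.006, 0.002, -1.0]]
wrist_force: [1.4, -0.6, 0.1]
grip_width: 0.0471
```

```bash
python3 go.py 0.562 -0.239 0.09 3; python3 - <<'E'
from h import *
from cell import capture
s=capture("scene"); P=cloud(s); I=s["img"].astype(int)
m=(I[...,0]>140)&(I[...,0]-I[...,2]>60)&(abs(P[...,0]-.49)<.13)&(abs(P[...,1]+.01)<.08)&(P[...,2]<.06); m=big(m); print("handle",rect(ray(s,uvs(m),.020)),np.median(P[m][:,2]))
E
```

```text
t 14.1 p [ 0.4837 -0.0831  0.12  ] yaw -4.36 F [ 1.4 -0.6  0.1] w 0.0471
shift [-0.0897 -0.1496  0.0303] turn -7.36
handle [460.2  -7.8  28.5 109.9  85.5] 0.023568952779090213
```

The spatula lies flat on the mat (handle top 24 mm, centre (0.460,−0.011), yaw −4.5°). Next, the cassette.

>>> play_rows(
  commands=[0.4, -0.022, -0.037, 0, -2, 0.4, -0.044, -0.074, 0, -4, 0.4, -0.066, -0.111, 0, -6, 0.4, -0.0895, -0.148, 0.01, -7.4, 0.4, -0.0895, -0.148, 0.03, -7.4],
)

```text
time_s: 14.65
ee_pos: [0.5603, -0.2496, 0.0871]
ee_rot: [[-0.999, -0.036, 0.005], [-0.037, 0.999, -0.007], [-0.005, -0.008, -1.0]]
wrist_force: [-0.2, -0.4, 0.8]
grip_width: 0.0371
```

>>> play_rows(
  commands=[0.4, 0, 0, 0, 0, 0.4, 0, 0, 0, 0],
)

```text
time_s: 14.85
ee_pos: [0.5575, -0.2391, 0.0861]
ee_rot: [[-0.999, -0.047, -0.002], [-0.047, 0.999, 0.002], [0.002, 0.002, -1.0]]
wrist_force: [0.2, 0.1, 0.3]
grip_width: 0.0376
```

```bash
python3 go.py 0.562 -0.239 0.02 3
```

```text
t 14.85 p [ 0.5575 -0.2391  0.0861] yaw 2.67 F [0.2 0.1 0.3] w 0.0376
shift [-0.0046 -0.0002  0.0661] turn -0.33
```

>>> play_rows(
  commands=[0.4, -0.004, 0, 0.025, -0.3, 0.4, -0.004, 0, 0.045, -0.3, 0.4, -0.004, 0, 0.06, -0.3, 0.4, -0.004, 0, 0.066, -0.3, 0.4, -0.004, 0, 0.066, -0.3],
)

```text
time_s: 15.35
ee_pos: [0.5621, -0.2391, 0.0209]
ee_rot: [[-0.999, -0.052, -0.0], [-0.052, 0.999, 0.001], [0.0, 0.001, -1.0]]
wrist_force: [-0.0, 0.8, -0.4]
grip_width: 0.0373
```

>>> play_rows(
  commands=[0, 0, 0, 0, 0, 0, 0, 0, 0, 0, 0, 0, 0, 0, 0, 0, 0, 0, 0, 0, 0, 0, 0, 0, 0],
  force=45,
)

```text
time_s: 15.85
ee_pos: [0.5624, -0.2407, 0.0211]
ee_rot: [[-0.999, -0.05, 0.001], [-0.05, 0.999, -0.001], [-0.001, -0.001, -1.0]]
wrist_force: [-0.3, -0.9, 1.1]
grip_width: 0.0138
```

```bash
python3 go.py 0.562 -0.239 0.02 3
```

```text
t 15.85 p [ 0.5624 -0.2407  0.0211] yaw 2.89 F [-0.3 -0.9  1.1] w 0.0138
shift [0.0003 0.0017 0.0011] turn -0.11
```

The fin is gripped (13.8 mm). I lift clear and carry it over to the sill.

>>> play_rows(
  commands=[0, 0, 0, -0.025, 0, 0, 0, 0, -0.06, 0, 0, 0, 0, -0.1, 0, 0, 0.01, 0.02, -0.13, 0, 0, 0.02, 0.06, -0.13, 0],
)

```text
time_s: 16.35
ee_pos: [0.5418, -0.186, 0.155]
ee_rot: [[-0.999, -0.044, 0.01], [-0.044, 0.999, -0.006], [-0.009, -0.006, -1.0]]
wrist_force: [0.9, -0.3, -1.6]
grip_width: 0.0135
```

>>> play_rows(
  commands=[0, 0.01, 0.045, 0, 0, 0, 0.02, 0.09, 0, 0, 0, 0.03, 0.135, 0, 0, 0, 0.04, 0.18, 0, 0, 0, 0.05, 0.225, 0, 0],
)

```text
time_s: 16.85
ee_pos: [0.4767, 0.0424, 0.1506]
ee_rot: [[-0.999, -0.051, -0.0], [-0.051, 0.999, 0.0], [0.0, 0.0, -1.0]]
wrist_force: [1.2, 0.3, -0.9]
grip_width: 0.0136
```

>>> play_rows(
  commands=[0, 0.006, 0.045, 0, 1, 0, 0.012, 0.09, 0, 2, 0, 0.018, 0.135, 0, 3, 0, 0.022, 0.175, 0, 4, 0, 0.022, 0.195, 0, 5],
)

```text
time_s: 17.35
ee_pos: [0.4438, 0.2392, 0.1506]
ee_rot: [[-1.0, 0.031, -0.001], [0.031, 1.0, 0.002], [0.001, 0.002, -1.0]]
wrist_force: [0.3, 0.5, -0.8]
grip_width: 0.0134
```

>>> play_rows(
  commands=[0, 0, 0, 0, 0, 0, 0, 0, 0, 0],
)

```text
time_s: 17.55
ee_pos: [0.4456, 0.2335, 0.1503]
ee_rot: [[-0.999, 0.036, -0.001], [0.036, 0.999, -0.002], [0.001, -0.002, -1.0]]
wrist_force: [0.2, -0.5, -1.2]
grip_width: 0.0138
```

```bash
python3 go.py 0.445 0.238 0.07 -2.2
```

```text
t 17.55 p [0.4456 0.2335 0.1503] yaw -2.06 F [ 0.2 -0.5 -1.2] w 0.0138
shift [0.0007 0.0046 0.0803] turn 0.14
```

Descend to just above the sill (cassette bottom ~16 mm above the floor) and look.

>>> play_rows(
  commands=[0, 0.001, 0.004, 0.04, 0, 0, 0.001, 0.004, 0.08, 0, 0, 0.001, 0.004, 0.105, 0, 0, 0.001, 0.004, 0.108, 0, 0, 0.001, 0.004, 0.108, 0],
)

```text
time_s: 18.05
ee_pos: [0.4455, 0.2366, 0.0426]
ee_rot: [[-0.999, 0.039, -0.001], [0.039, 0.999, -0.001], [0.001, -0.001, -1.0]]
wrist_force: [0.7, -0.7, -1.7]
grip_width: 0.0135
```

```bash
python3 go.py 0.449 0.238 0.0295 -2.2; python3 - <<'E'
from h import *
from cell import capture,readout
o=readout.get_obs();R=o["ee_rot"];p=o["ee_pos"]
s=capture("scene"); np.savez("s8.npz",**s)
def proj(c,p):
    q=np.array(c["attitude"]).T@(np.array(p)-c["xyz"]); return (c["intrinsics"]@q/q[2])[:2]
u0,v0=240,220;k=6
b=cv2.resize(s["img"][v0:v0+90,u0:u0+120,::-1],None,fx=k,fy=k,interpolation=cv2.INTER_CUBIC)
a=np.radians(-2.2); G=np.array([.537,.2348]); ex=np.array([np.cos(a),np.sin(a)]); ey=np.array([-ex[1],ex[0]])
def dot(q,col): cv2.circle(b,tuple(int(i) for i in (proj(s,q)-[u0,v0]+.5)*k),3,col,1)
for x,y,z in [(-.115,0,.012),(-.042,0,.012),(-.042,.032,.046),(-.042,-.032,.046),(0,.032,.046),(0,-.032,.046),(.008,.02,.052),(.008,-.02,.052),(.1,.02,.052),(.1,-.02,.052)]: dot([*(G+x*ex+y*ey),z],(0,0,255))
for x in(-.042,.042):
  for y in(-.025,.025):
    dot(p+R@[x,y,0]-[0,0,.0161]+[0,0,.03],(0,255,0))
cv2.imwrite("pics/s8.png",b)
E
```

```text
t 18.05 p [0.4455 0.2366 0.0426] yaw -2.24 F [ 0.7 -0.7 -1.7] w 0.0135
shift [-0.0035  0.0015  0.0131] turn -0.04
```

View pics/s8.png

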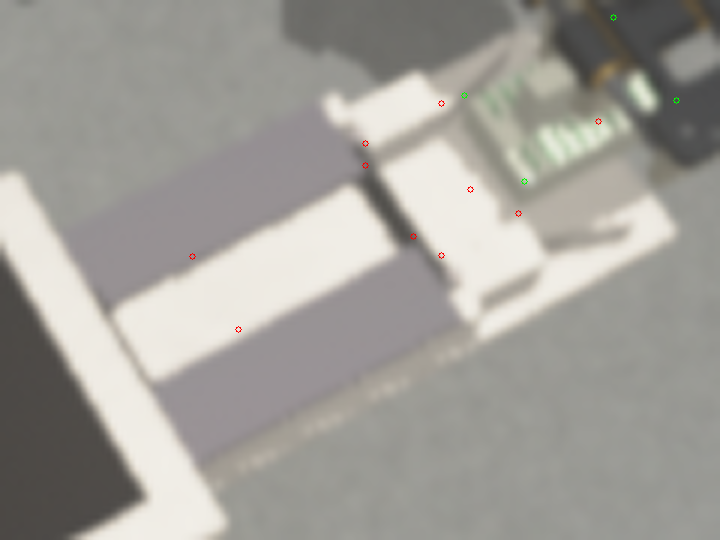

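The scene view shows the slot edges about 3 mm further to +y than my red dots (actual (238,338) against the dot at (238,329)). The cassette sits as predicted (green), at the sill mouth (520,180). I shift 4 mm to +y, lower to the floor, then push while watching the forces.

>>> play_rows(
  commands=[0, 0, 0.004, 0.006, 0, 0, 0, 0.004, 0.011, 0, 0, 0, 0.004, 0.013, 0, 0, -0.01, 0.004, 0.013, 0, 0, -0.02, 0.004, 0.013, 0],
)

```text
time_s: 18.6
ee_pos: [0.4662, 0.2417, 0.0299]
ee_rot: [[-0.999, 0.036, 0.001], [0.036, 0.999, 0.0], [-0.001, 0.0, -1.0]]
wrist_force: [1.0, 0.2, -1.0]
grip_width: 0.0132
```

>>> play_rows(
  commands=[0, -0.01, 0, 0, 0, 0, -0.02, 0, 0, 0, 0, -0.03, 0, 0, 0],
)

```text
time_s: 18.9
ee_pos: [0.4964, 0.2403, 0.0296]
ee_rot: [[-0.999, 0.037, 0.0], [0.037, 0.999, 0.0], [-0.0, 0.0, -1.0]]
wrist_force: [0.2, 1.2, -1.1]
grip_width: 0.0135
```

```bash
python3 go.py 0.629 0.2343 0.0295 -2.2
```

```text
t 18.9 p [0.4964 0.2403 0.0296] yaw -2.12 F [ 0.2  1.2 -1.1] w 0.0135
shift [-0.1327 -0.0011  0.0002] turn 0.08
```

>>> play_rows(
  commands=[0, -0.01, 0, 0.001, 0, 0, -0.02, 0, 0.001, 0, 0, -0.03, 0, 0.001, 0, 0, -0.04, 0, 0.001, 0, 0, -0.05, 0, 0.001, 0],
)

```text
time_s: 19.4
ee_pos: [0.5464, 0.2385, 0.0285]
ee_rot: [[-0.999, 0.037, 0.001], [0.037, 0.999, -0.0], [-0.001, 0.0, -1.0]]
wrist_force: [-1.2, 0.4, -0.9]
grip_width: 0.0133
```

```bash
python3 go.py 0.63 0.2343 0.0295 -2.2
```

```text
t 19.4 p [0.5464 0.2385 0.0285] yaw -2.11 F [-1.2  0.4 -0.9] w 0.0133
shift [-0.0837 -0.0012 -0.001 ] turn 0.09
```

Light gate drag and no side force, so I carry on to the bay.

>>> play_rows(
  commands=[0, -0.01, 0, 0, 0, 0, -0.02, 0, 0, 0, 0, -0.03, 0, 0, 0, 0, -0.04, 0, 0, 0, 0, -0.05, 0, 0, 0],
)

```text
time_s: 19.9
ee_pos: [0.5959, 0.2368, 0.0285]
ee_rot: [[-0.999, 0.037, -0.0], [0.037, 0.999, -0.0], [0.0, -0.0, -1.0]]
wrist_force: [-1.1, -0.1, -1.1]
grip_width: 0.0136
```

>>> play_rows(
  commands=[0, -0.01, 0, 0, 0, 0, -0.02, 0, 0, 0, 0, -0.03, 0, 0, 0, 0, -0.036, 0, 0, 0, 0, -0.036, 0, 0, 0],
)

```text
time_s: 20.4
ee_pos: [0.6324, 0.2353, 0.0286]
ee_rot: [[-0.999, 0.037, 0.001], [0.037, 0.999, 0.0], [-0.001, 0.0, -1.0]]
wrist_force: [-0.3, 0.5, -1.1]
grip_width: 0.0133
```

```bash
python3 go.py 0.63 0.2343 0.0295 -2.2; python3 - <<'E'
from h import *
from cell import capture
s=capture("scene"); np.savez("s9.npz",**s)
u0,v0=240,220;k=6
cv2.imwrite("pics/s9.png",cv2.resize(s["img"][v0:v0+90,u0:u0+120,::-1],None,fx=k,fy=k,interpolation=cv2.INTER_CUBIC))
E
```

```text
t 20.4 p [0.6324 0.2353 0.0286] yaw -2.15 F [-0.3  0.5 -1.1] w 0.0133
shift [ 0.0024 -0.001  -0.0009] turn 0.05
```

>>> play_rows(
  commands=[0, 0, 0, 0.001, 0, 0, 0, 0, 0.002, 0, 0.35, 0, 0, 0.002, 0, 0.35, 0, 0, 0.002, 0, 0.35, 0, 0, 0.002, 0],
)

```text
time_s: 20.95
ee_pos: [0.6308, 0.2358, 0.0265]
ee_rot: [[-0.999, 0.036, -0.0], [0.036, 0.999, 0.0], [0.0, 0.0, -1.0]]
wrist_force: [-0.1, 0.4, 0.7]
grip_width: 0.031
```

>>> play_rows(
  commands=[0.35, 0, 0, 0, 0, 0.35, 0, 0, -0.03, 0, 0.35, 0, 0, -0.07, 0, 0.35, 0, 0, -0.11, 0, 0.35, 0.045, 0.01, -0.14, 0],
)

```text
time_s: 21.45
ee_pos: [0.5964, 0.2431, 0.1663]
ee_rot: [[-0.999, 0.044, 0.009], [0.044, 0.999, -0.0], [-0.009, 0.0, -1.0]]
wrist_force: [0.3, 0.0, 1.0]
grip_width: 0.0327
```

>>> play_rows(
  commands=[0.35, 0.045, 0.02, 0, 0, 0.35, 0.09, 0.06, 0, 0, 0.35, 0.12, 0.1, 0, 0, 0.35, 0.12, 0.14, 0, 0, 0.35, 0.12, 0.18, 0, 0],
)

```text
time_s: 21.95
ee_pos: [0.4745, 0.4337, 0.1645]
ee_rot: [[-0.999, 0.033, -0.001], [0.033, 0.999, 0.001], [0.001, 0.001, -1.0]]
wrist_force: [1.6, 0.1, 0.1]
grip_width: 0.0329
```

```bash
python3 go.py; python3 - <<'E'
from h import *
from cell import capture
s=capture("scene");t=capture("top"); np.savez("s10.npz",**s); np.savez("t10.npz",**t)
a=cv2.resize(s["img"][120:310,170:370,::-1],None,fx=2.9,fy=2.9,interpolation=cv2.INTER_CUBIC)[:540]
b=cv2.resize(t["img"][85:255,165:235,::-1],None,fx=3.17,fy=3.17,interpolation=cv2.INTER_CUBIC)[:540]
b=cv2.copyMakeBorder(b,0,max(0,540-len(b)),0,0,cv2.BORDER_CONSTANT); cv2.imwrite("pics/s10.png",np.hstack([a,b])); 
s["range_z"]=cv2.medianBlur(s["range_z"],3); P=cloud(s); I=s["img"].astype(int)
m=(P[...,2]>.066)&(P[...,2]<.1)&(abs(P[...,0]-.63)<.05)&(abs(P[...,1]-.235)<.03); m=big(m); print("fin",m.sum(),rect(ray(s,uvs(m),.084)),P[m][:,2].max())
a=np.radians(5.5); ex=np.array([np.cos(a),np.sin(a)]); d=P[...,:2]-[.575,-.228]; X=d@ex; Y=d@[-ex[1],ex[0]]
k=(abs(Y)<.06)&(X>.03)&(X<.2)&(P[...,2]>.11)&(P[...,2]<.26); p=np.polyfit(P[k][:,2]-.094,X[k]-.075,1); print("lid",90+np.degrees(np.arctan(p[0])))
m=(I[...,0]>140)&(I[...,0]-I[...,2]>60)&(abs(P[...,0]-.49)<.13)&(abs(P[...,1]+.01)<.08)&(P[...,2]<.06); m=big(m); print("handle",rect(ray(s,uvs(m),.020)),np.median(P[m][:,2]))
E
```

```text
t 21.95 p [0.4745 0.4337 0.1645] yaw -1.88 F [1.6 0.1 0.1] w 0.0329
fin 166 [632.1 239.2  20.7  62.9  86.4] 0.08591767097375813
lid 105.37734505303918
handle [460.1  -8.6  28.3 110.   87. ] 0.0236974790736888
```

View pics/s10.png

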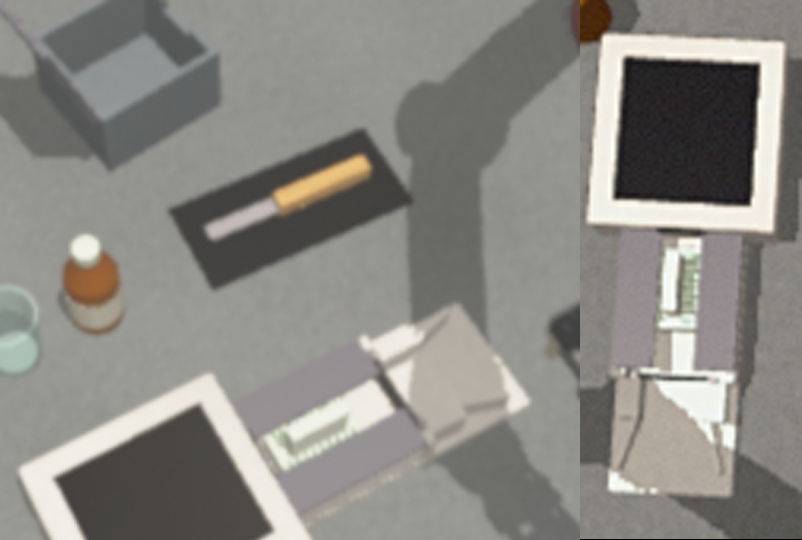

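The view shows the cassette upright in the bay with the fin at (310,430) left and (668,280) right. The gate line is closed across the lane at row ~375 right, as it was at first. The spatula lies on the mat, the case is empty and its lid leans back. I hand in.

```bash
python3 -c "
from cell import arm; print(arm.close_job())"
```

```text
the job is handed in; nothing more can be done
None
```

I did the job in the order asked and handed it in at about 22 s on the robot's clock. The spatula blade levered the lid open and then went back flat on its mat. The cassette was lifted out upright, pushed through the spring gate into the bay and let go.

**Last checks**
- **Lid:** it leans back at about 105°.
- **Spatula:** it lies flat and fully on the mat, with the handle top at 24 mm.
- **Cassette:** it stands upright about 95 mm behind the gate.
- **Gate:** the drag fell from about 1.1 N to 0.3 N at the end of the push. The gate line in the top view looks the same as before the push, so I take both leaves as shut. I did not measure their angles.
- **Bystanders:** those in the final picture look unmoved. I did not measure any of them.

**Faults and disagreements**
- **Height reading:** the robot's reported TCP height was about 31 mm lower than the cameras showed. Because of this, my first grasp closed above the spatula without moving it. I corrected for the offset from then on, and contact and force agreed with the correction.
- **Camera mismatch:** the two cameras disagreed by 3–4 mm across the scanner's lane. I followed the scene camera, and the side force in the lane stayed around 1 N or less.

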